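# Hang the bain-marie insert, refit the warmer's knob and hold it in

### The arm

A 6-joint arm with a two-finger parallel gripper is mounted at the origin on a cart in front of the work surface, level with it; the furniture and walls round the work are solid. World frame = base frame: x ahead of the robot, y to its left, z up, the work surface at z = 0. Lengths are in mm, angles in rad, forces in N, time in s.
With the tool pointing down it reaches from about 300 to 775 mm from the base axis. Payload 14.6 kg.
Tool frame: the origin (TCP) lies at the very end of the fingers, on their centre line; the grasp point (between the pads) lies 19 mm behind it; z points along the fingers, y is the line along which they close (so a half turn about z gives the same grasp; the last joint's range is limited). The gripper opens to 94 mm and grips with 3 to 60 N. Pads are 16 mm wide; open, the fingers measure 119 mm over their backs; the gripper's body (75 mm by 177 mm) begins 78 mm behind the grasp point.
Start: joints at [-1.254, 0.3, 1.521, -0, 1.321, -0.067], TCP at [205.938, -509.979, 205.446] pointing down, gripper open.
Joint ranges: [-3.03, 3.03], [-0.79, 2.21], [0.23, 2.52], [-1.04, 4.18], [0, 3.07], [-2.55, 2.55]. Speed limits (rad/s): [2.22, 2.22, 2.57, 3.14, 3.14, 3.14].

### API

Orientations are given as [roll, pitch, yaw] about the fixed x, y, z axes, in that order (R = Rz(yaw) Ry(pitch) Rx(roll)).
In Python, from cell import manip gives the robot as it stands.
- The arm moves only by the tool servo_tool, never from a script. Its argument "motion" is a list that holds one entry, the list of rows, each a list of 7 numbers: the shift along the world's x, y, z as a fraction of full scale, then the turn, a rotation vector about the world's x, y, z as a fraction of full scale, then the closure, from 0 (fully open) to 1 (shut). In form: [[[x, y, z, rx, ry, rz, gripper], ...]]. A call has 1 to 10 rows; each row is the pose to reach, as a shift and turn from the pose commanded when the call began, turning the shorter way round; what a row does not reach only later rows make up. Full scale, the value 1, is 0.5 m for a shift and pi rad for a turn. A row lasts 1/10 s, in which the tool goes at most 50 mm and 8.59 degrees, less where a joint would pass 70% of its speed; a pose out of reach is approached as far as the arm can. A call with a number of a shift or a turn outside -1 to 1 is refused whole. A call with a gripper value outside its range is refused whole. The fingers move at their own pace and stop on an object; "newtons" is the grip in N (left out, the last holds). Time passes only in rows, so rows that repeat a pose let the fingers close. It gives the time, the measured TCP pose, the force, the opening and the grip force at its end, in the units of the state.
- manip.read_state(): the state, without advancing time (a new reading comes with each control period).
- manip.camera(name): name is "scene" or "top"; returns a dict with "frame" (400x640x3 uint8, red, green, blue), "range_z" (400x640 float32, mm along the optical axis (not along the pixel's ray), 0 where there is no reading), "vfov" (degrees; the focal length in pixels is half the picture's height over the tangent of half this angle, whatever the lens; pixels are square), "cx", "cy" (the principal point, pixels), "k1" (the pictures are not rectified: a ray, as slopes to the right and down, at radius r is drawn at 1 + k1 r^2 times it, then the intrinsics apply), "cam_to_world" (4x4, takes a point from camera to world coordinates). Camera axes: x right, y down, z forward; pixel columns grow to the right and rows downward; lengths in mm; the calibration is good to about 2 mm. A picture is of the moment at which its call begins.
- manip.sign_off(): hands the job in; it is judged then, once.
The state is a dict: "clock": time; "joints": joint angles; "qd": joint speeds; "effort": joint torques, N m; "eef_pos": TCP position; "eef_rot": TCP orientation; "wrist_force": force on the tool from outside, world axes, zero at the start; "moment": the same for the moment, N m; "finger_gap": finger opening in mm; "finger_force": force on a finger pad.
Only numpy, scipy, OpenCV 4.12 (cv2) and the standard library are available. Lean on these libraries where they do the work, as an engineer would, in place of code of your own. Each camera call takes 0.05 s, during which the arm holds its last target. There are 200 camera calls.

### The job

Get the sauce warmer ready to start: take the steel insert by its wooden handle from the bread board, lower it gently into the copper pot on the warmer until its flange lies level on the pot's rim, and let go. Then pick up the loose black knob, turn it so that the flat in its bore (under the white pointer line) faces the same way as the flat of the brass stem, and push it fully home on the stem without forcing it. Keep pressing so that knob and stem stay pushed in against the spring, close to the end of their travel, and finish like that, still holding the knob in your fingers and pressed in; leave the pot on its plate, and the jam jar, bun and loaf where they are.

Things in the scene. Friction and masses are not known exactly. Their poses are not given: they have to be found in the camera images.
- insert: Round open steel pan, 112 mm across its flange, 43 mm deep, with a hoop handle over its mouth, along its x axis. Origin: centre of its underside, z up. Below the flange (underside at z = 40 mm) it tapers from 89 mm across to 68 mm at the foot. 0.18 kg. It starts on the bread board, whose top is at z = 0.041. Hung in the pot, its origin is 10 mm above the pot's.
- insert_grip (a point): Middle of the insert's wooden grip, on the insert's axis 90 mm above its underside: a bar 66 mm long (x), 14 mm wide (y) and 16 mm high, free all round. Steel legs 3 mm thick and 11 mm wide stand at x = +-40 mm.
- pot: Copper pot with two brass ears, 100 mm across and 50 mm high, standing loose on the warmer's plate. Origin: centre of its underside, z up. Inside it is 94 mm across at the rim and 46 mm deep; ears at +-y reach 65 mm from its axis. 0.42 kg.
- plate_top (a point): Centre of the warmer's dark round hot plate (92 mm across), on its top face, 58 mm above the warmer's underside; x points from the knob's stem to the plate, z up.
- warmer: Low fixed electric warmer on a lined tray, aluminium with a black glass top, 215 mm (x) by 145 mm (y); the glass is 50 mm above its origin, the centre of its underside. x points away from the knob end. Plate centre at x = +43 mm, stem at x = -82 mm, both at y = 0.
- stem_top (a point): Centre of the brass stem's upper end, 20 mm above the glass at rest. The stem is upright, 12 mm across with one flat 2.3 mm from its axis; the flat faces this point's +x (towards the plate). Top edge chamfered 1 mm. The stem does not turn.
- stem (a joint): How far the stem is pushed in, in m: 0 at rest, 0.005 at its stop. Spring: about 4 N to start, about 8 N at the stop.
- knob: Loose black metal knob, upright on the sideboard top (z = 0), 44 mm across, 28.5 mm high, 0.12 kg. Origin: centre of its underside, z up. On a skirt 10 mm high stands a finger bar along x, 40 mm long, 13 mm wide. White pointer line on the bar's +x end. Bore from below: 14 mm deep, 13.2 mm across, flat on its +x side 3.0 mm from the axis. Home on the stem, its origin is 14 mm below stem_top.
- jam_jar: Jam jar with a dark blue lid, 60 mm across and 70 mm high, near the plates. Bystander. Origin: centre of its underside.
- bun: Brioche bun, 64 mm across and 46 mm high, on the stack of white plates (103 mm high, 185 mm across). Bystander. Origin: under its middle.
- half_loaf: Half loaf in a blue cloth, 155x146x87 mm, at the back of the bread board. Bystander. Origin: under its middle.

How it is judged:
By the outcome, as a careful person would: the job done as asked, in the order asked, and still so for the second after the job is handed in, while the arm keeps its last pose, push and grip.
It also fails if it takes over 61 s, if anything falls off the work surface, if the arm or the gripper's body presses on something with over 40 N, if the wrist force passes 120 N, or if a joint passes its speed limit or range.

## Working session

There is one attempt and no reset: what is moved stays moved. The work goes in short steps, Python scripts to look and compute and a tool call to move; the robot and the scene stay as the last step left them, time stands still between calls to the robot, and variables do not carry over. Pictures are saved under pics/ and viewed, at most 10 in all, crops included, and the job is handed in when it is done.

Besides the shell and the picture viewer there is one more tool, called after "Emit:" as name(argument=value, ...) on one line, values as JSON. servo_tool: Moves the arm, as the interface text tells. Its arguments: {"type":"object","properties":{"motion":{"type":"array"},"newtons":{"type":"number"}},"required":["motion"]}

```bash
mkdir -p pics; cat > h.py <<'E'
import numpy as np, cv2
from cell import manip
def cam(n):
    return manip.camera(n)
def intr(c):
    f=200/np.tan(np.radians(c['vfov'])/2); return f
def rays(c,uv):
    uv=np.atleast_2d(np.float64(uv)); f=intr(c)
    d=(uv-[c['cx'],c['cy']])/f; s=d.copy()
    for _ in range(20): s=d/(1+c['k1']*(s**2).sum(1,keepdims=True))
    return np.c_[s,np.ones(len(s))]
def at_plane(c,uv,z):
    T=np.array(c['cam_to_world']); r=rays(c,uv)@T[:3,:3].T; o=T[:3,3]
    return o+r*((z-o[2])/r[:,2:])
def cloud(c):
    v,u=np.mgrid[:400,:640]; r=rays(c,np.c_[u.ravel(),v.ravel()])*c['range_z'].ravel()[:,None]
    T=np.array(c['cam_to_world']); P=r@T[:3,:3].T+T[:3,3]; P[c['range_z'].ravel()==0]=np.nan
    return P.reshape(400,640,3)
def save(c,name): cv2.imwrite('pics/'+name,c['frame'][:,:,::-1])
E
python3 - <<'E'
from h import *
np.set_printoptions(suppress=True,precision=3)
for n in ['scene','top']:
    c=cam(n); save(c,n+'0.png'); np.savez(n+'0.npz',**c)
    print(n,c['vfov'],c['cx'],c['cy'],c['k1'],np.array(c['cam_to_world']))
print(manip.read_state())
E
```

```text
scene 57.702354980360006 317.5129078172165 197.65368633164704 0.02560109688055616 [[ -0.872  -0.316   0.373 248.558]
 [ -0.489   0.573  -0.658 801.19 ]
 [ -0.006  -0.756  -0.654 741.407]
 [  0.      0.      0.      1.   ]]
top 42.619188718245425 325.1355992270697 198.20723202922255 -0.14271744333994482 [[  -0.025   -0.993    0.115  478.846]
 [  -1.       0.027    0.012  145.82 ]
 [  -0.015   -0.115   -0.993 1281.077]
 [   0.       0.       0.       1.   ]]
{'clock': 0.1, 'joints': array([-1.254,  0.3  ,  1.522,  0.   ,  1.321, -0.067]), 'qd': array([-0.001, -0.002, -0.001, -0.001,  0.002, -0.   ]), 'effort': array([ -0.   , -53.265, -35.329,   0.071,   0.023,  -0.   ]), 'eef_pos': array([ 205.867, -509.769,  204.946]), 'eef_rot': array([-3.141, -0.   ,  0.384]), 'wrist_force': array([-1.136,  0.033,  0.054]), 'moment': array([ 0.007, -0.045,  0.003]), 'finger_force': 0.0, 'finger_gap': 93.94013577293609}
```

View pics/scene0.png

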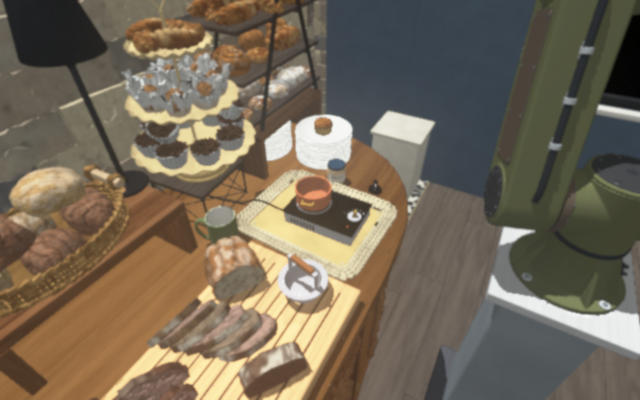

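View pics/top0.png

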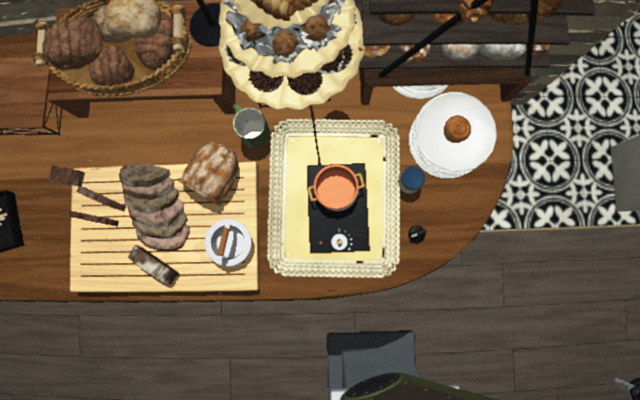

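The scene view shows the insert at (303,280), the pot at (313,192), the stem at (355,214) and the knob at (376,187). The top view shows the insert at (228,244), pot (336,187), stem (340,241) and knob (417,234). I'll take a closer crop and the depths.

```bash
python3 - <<'E'
from h import *
np.set_printoptions(suppress=True,precision=1)
c=dict(np.load('top0.npz')); P=cloud(c); s=dict(np.load('scene0.npz')); S=cloud(s)
a=c['frame'][160:285,195:440,::-1]; a=cv2.resize(a,None,fx=3,fy=3,interpolation=cv2.INTER_CUBIC)
b=s['frame'][140:310,270:400,::-1]; b=cv2.resize(b,None,fx=3,fy=3,interpolation=cv2.INTER_CUBIC)[:,:390]
cv2.imwrite('pics/topc.png',a); cv2.imwrite('pics/scenec.png',b)
def show(n,lo,hi,zlo,zhi):
    for nm,Q in (('top',P),('scene',S)):
        m=np.all((Q>np.r_[lo,zlo])&(Q<np.r_[hi,zhi]),axis=2); q=Q[m]
        if len(q): 
            (cx,cy),(w,h),an=cv2.minAreaRect(np.float32(q[:,:2])); print(n,nm,len(q),'med',np.median(q,0),'rect c',np.array([cx,cy]),'wh',np.array([w,h]),an)
            if len(q)>3:
                e=np.linalg.eigh(np.cov(q[:,:2].T)); print('   mean',q.mean(0),'axis deg',np.degrees(np.arctan2(e[1][1,1],e[1][0,1])),np.sqrt(e[0]))
for n,uv in dict(insert=(228,244),pot=(336,187),stem=(340,241),knob=(417,234),jar=(412,179)).items():
    print(n,P[uv[1],uv[0]],at_plane(c,uv,80))
I=at_plane(c,(228,244),84)[0,:2];K=at_plane(c,(417,234),20)[0,:2];O=at_plane(c,(336,187),108)[0,:2];W=at_plane(c,(340,241),70)[0,:2]
show('ins flange',I-75,I+75,75,92); show('ins grip',I-60,I+60,118,145)
show('knob',K-35,K+35,4,40); show('knob bar',K-35,K+35,18,40)
show('pot',O-70,O+70,100,118); show('stem',W-30,W+30,58,90); show('glass',(O+W)/2-130,(O+W)/2+130,44,56)
E
```

```text
insert [517.1 399.1  45.8] [[516.  392.1  80. ]]
pot [645.9 134.1  68.7] [[644.3 134.2  80. ]]
stem [516.9 128.3  75. ] [[516.8 128.4  80. ]]
knob [530.1 -61.1  28.9] [[528.  -52.7  80. ]]
jar [659.8 -47.9  72.1] [[658.6 -46.6  80. ]]
ins flange top 814 med [521.4 394.4  84.5] rect c [520.8 392.9] wh [109.9 108.3] 42.93083953857422
   mean [520.5 393.4  84.4] axis deg 83.0324706078289 [33.6 34.5]
ins flange scene 766 med [512.  400.2  84.4] rect c [517.8 393.2] wh [111.1 105.4] 47.83072280883789
   mean [515.8 396.4  84.2] axis deg -136.23020838558548 [32.1 35.2]
ins grip top 218 med [521.1 392.  137.7] rect c [520.5 393.4] wh [14.7 80.7] 74.99293518066406
   mean [520.7 392.1 137.2] axis deg 166.3560558125281 [ 3.9 22.1]
ins grip scene 265 med [515.  395.6 137.1] rect c [520. 393.] wh [14.1 82.7] 75.44644927978516
   mean [516.1 395.1 135.3] axis deg 167.0097213689563 [ 3.8 24.1]
knob top 244 med [531.9 -61.1  10.7] rect c [531.3 -62.7] wh [65.7 64.8] 88.2872085571289
   mean [532.1 -60.6  15. ] axis deg 118.621245481727 [11.7 13.4]
knob scene 116 med [529.  -57.3  11.4] rect c [535
[... 703 characters left out ...]
40.  138.9 107.7] axis deg 114.4994940935427 [29.  40.7]
stem top 88 med [514.7 126.1  59.1] rect c [517.5 126.9] wh [54.7 57.1] 88.46939086914062
   mean [516.1 125.4  62. ] axis deg 131.40481518814858 [13.1 15.5]
stem scene 33 med [513.5 132.4  67.6] rect c [509.1 129.9] wh [39.2 31.5] 28.393857955932617
   mean [512.9 131.4  65.9] axis deg -135.6800423612782 [5.7 8. ]
glass top 2281 med [563.3 128.4  54. ] rect c [597.8 130.9] wh [215.7 145.2] 0.9612537026405334
   mean [573.7 129.2  53.7] axis deg 177.8138905258545 [46.3 59. ]
glass scene 1538 med [561.5 158.3  54.6] rect c [598.2 131.5] wh [216. 149.] 1.079573631286621
   mean [569.7 147.   54.1] axis deg -150.95516421736303 [40.5 59.4]
```

View pics/topc.png

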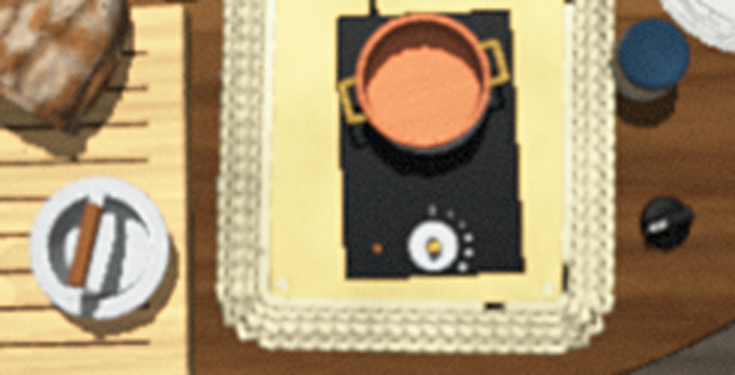

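View pics/scenec.png

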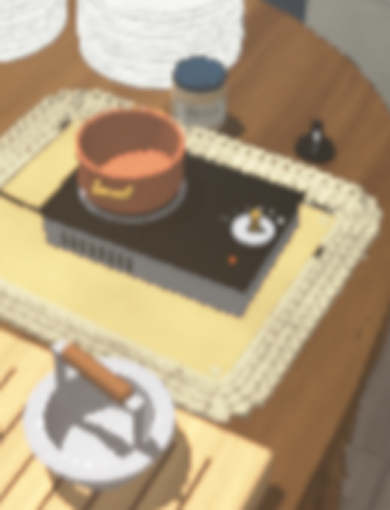

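The crops show the insert's handle running from (95,205) to (80,280) in the top crop. That is about 165° in the world, with its centre at (520.5, 393). The pot is near (640.8, 135), the stem near (516, 129) and the knob near (531, -61), with its white line pointing down-left of the bar. All measured heights match the given sizes, so I'm setting out towards the insert.

Emit:
servo_tool(motion=[[[0.02,0.05,0.04,0,0,0.03,0.3],[0.05,0.14,0.08,0,0,0.07,0.5],[0.08,0.24,0.1,0,0,0.11,0.5],[0.11,0.34,0.1,0,0,0.15,0.5],[0.15,0.44,0.1,0,0,0.19,0.5],[0.18,0.54,0.1,0,0,0.23,0.5],[0.22,0.64,0.1,0,0,0.27,0.5],[0.25,0.74,0.1,0,0,0.31,0.5],[0.28,0.83,0.1,0,0,0.35,0.5],[0.31,0.9,0.1,0,0,0.39,0.5]]])

```text
clock: 1.1
eef_pos: [359.3, -61.8, 255.6]
eef_rot: [3.141, 0.0, 1.614]
wrist_force: [1.0, -0.4, -0.0]
finger_gap: 46.9
finger_force: 0.0
```

Emit:
servo_tool(motion=[[[0.04,0.1,0,0,0,0.04,0.5],[0.07,0.2,0,0,0,0.08,0.5],[0.11,0.3,0,0,0,0.12,0.5],[0.14,0.4,0,0,0,0.17,0.5],[0.18,0.5,0,0,0,0.22,0.5],[0.21,0.6,0,0,0,0.27,0.5],[0.25,0.7,0,0,0,0.32,0.5],[0.28,0.8,-0.02,0,0,0.36,0.5],[0.31,0.87,-0.06,0,0,0.39,0.5],[0.319,0.906,-0.1,0,0,0.405,0.5]]])

```text
clock: 2.1
eef_pos: [519.5, 391.8, 205.0]
eef_rot: [3.14, 0.001, 2.886]
wrist_force: [0.0, -0.0, -0.1]
finger_gap: 46.9
finger_force: 0.0
```

Emit:
servo_tool(motion=[[[0,0,-0.05,0,0,0,0.5],[0,0,-0.1,0,0,0,0.5],[0,0,-0.14,0,0,0,0.5],[0,0,-0.17,0,0,0,0.5],[0,0,-0.187,0,0,0,0.5],[0,0,-0.187,0,0,0,0.5],[0,0,-0.187,0,0,0,0.8],[0,0,-0.187,0,0,0,1],[0,0,-0.187,0,0,0,1],[0,0,-0.187,0,0,0,1]]], newtons=20)

```text
clock: 3.1
eef_pos: [519.0, 389.2, 112.5]
eef_rot: [3.141, 0.001, 2.881]
wrist_force: [-0.3, -1.0, 0.8]
finger_gap: 18.4
finger_force: 0.4
```

```bash
python3 - <<'E'
from h import *
c=cam('top'); s=cam('scene')
a=cv2.resize(c['frame'][180:300,170:340],None,fx=2.3,fy=2.3); b=cv2.resize(s['frame'][220:340,230:400],None,fx=2.3,fy=2.3)
cv2.imwrite('pics/grasp.png',np.hstack([a,b])[:,:,::-1])
print(manip.read_state())
E
```

```text
{'clock': 3.2, 'joints': array([ 5.87025227e-01,  6.00222032e-01,  1.31212598e+00,  5.43447073e-05,
        1.22880732e+00, -7.23557734e-01]), 'qd': array([-0.00166531,  0.00533356,  0.00690793, -0.00357282,  0.0033971 ,
        0.00137405]), 'effort': array([-3.29879334e-02, -6.92431927e+01, -3.45876253e+01,  4.79447132e-02,
        9.46631399e-02, -9.59921963e-04]), 'eef_pos': array([518.96381611, 389.21944418, 112.19182546]), 'eef_rot': array([3.14123100e+00, 2.51151885e-04, 2.88136103e+00]), 'wrist_force': array([ 0.91418229, -0.41223779, -0.82590783]), 'moment': array([ 0.05381473, -0.14946604,  0.01694032]), 'finger_force': 19.995455145835876, 'finger_gap': 13.576229854683525}
```

View pics/grasp.png

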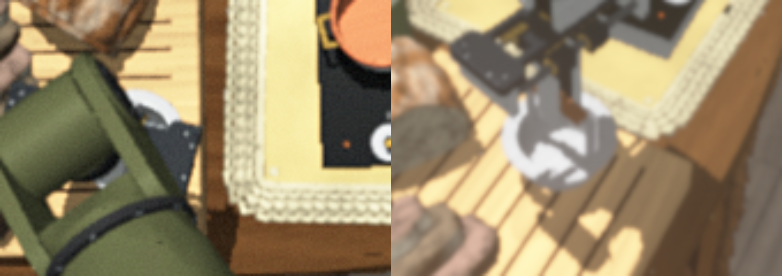

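The scene view shows the fingers closed on the wooden grip (gap 13.6 mm for a 14 mm bar). Lifting now.

Emit:
servo_tool(motion=[[[0,0,0.02,0,0,0,1],[0,0,0.06,0,0,0,1],[0,0,0.11,0,0,0,1],[0,0,0.16,0,0,0,1],[0,0,0.2,0,0,0,1],[0,0,0.23,0,0,0,1],[0,0,0.24,0,0,0,1],[0,0,0.24,0,0,0,1]]], newtons=30)

```text
clock: 4.0
eef_pos: [519.0, 389.2, 232.6]
eef_rot: [3.141, 0.001, 2.881]
wrist_force: [-0.3, -0.2, -1.8]
finger_gap: 13.7
finger_force: 30.0
```

Emit:
servo_tool(motion=[[[0.02,-0.04,0,0,0,0,1],[0.05,-0.1,0,0,0,0,1],[0.08,-0.17,0,0,0,0,1],[0.12,-0.25,0,0,0,0,1],[0.16,-0.33,0,0,0,0,1],[0.2,-0.41,0,0,0,0,1],[0.225,-0.47,0,0,0,0,1],[0.24,-0.5,0,0,0,0,1],[0.244,-0.508,0,0,0,0,1],[0.244,-0.508,0,0,0,0,1]]])

```text
clock: 5.0
eef_pos: [640.7, 135.7, 231.4]
eef_rot: [-3.142, -0.001, 2.881]
wrist_force: [0.1, 0.0, -1.4]
finger_gap: 13.7
finger_force: 30.0
```

```bash
python3 - <<'E'
from h import *
from scipy.optimize import least_squares
np.set_printoptions(suppress=True,precision=1)
def circ(q,r=None):
    f=least_squares(lambda p:np.hypot(q[:,0]-p[0],q[:,1]-p[1])-p[2],[*q[:,:2].mean(0),52],loss='soft_l1'); return f.x
st=manip.read_state(); print(st['eef_pos'],st['wrist_force'])
for n in ['scene','top']:
    c=cam(n); Q=cloud(c)
    if n=='scene': cv2.imwrite('pics/over.png',cv2.resize(c['frame'][90:240,240:420],None,fx=4,fy=4)[:,:,::-1])
    for nm,zl,zh in(('flange',196,208),('pot rim',106,116)):
        m=np.all((Q>[560,60,zl])&(Q<[720,210,zh]),axis=2); q=Q[m]
        if len(q)>10:
            h=cv2.convexHull(np.float32(q[:,:2]))[:,0]; print(n,nm,len(q),'z',np.median(q[:,2]),'rect',cv2.minAreaRect(np.float32(q[:,:2])),'minmax',q.min(0),q.max(0)); 
            b=q[np.hypot(*(q[:,:2]-[640.8,135]).T)<70]; print('   circ hull',circ(h))
c=dict(np.load('top0.npz'))
hsv=cv2.cvtColor(c['frame'],cv2.COLOR_RGB2HSV)
m=cv2.inRange(hsv,(3,110,80),(13,255,255)); m[:, :300]=0;m[:,370:]=0;m[:155]=0;m[225:]=0
k=max(cv2.findContours(m,0,1)[0],key=cv2.contourArea)
Q=cloud(c); 
for n in('top','scene'):
    c=dict(np.load(n+'0.npz'));Q=cloud(c); q=Q[np.all((Q>[570,60,109])&(Q<[710,210,116]),axis=2)]
    q=q[np.hypot(*(q[:,:2]-[640.8,135]).T)<54]; print(n,'rim start',len(q),circ(q),'minmax',q.min(0),q.max(0))
E
```

```text
[640.7 135.7 231.4] [ 0.1  0.  -1.4]
scene flange 403 z 203.81529484276143 rect ((639.9667358398438, 139.53375244140625), (109.4729232788086, 105.3126449584961), 15.650568962097168) minmax [586.6  81.9 196.1] [696.  192.1 207.7]
   circ hull [641.2 137.3  54.9]
scene pot rim 169 z 111.81860972796949 rect ((640.7522583007812, 135.18301391601562), (101.18665313720703, 101.62611389160156), 62.69154739379883) minmax [590.5  85.  106.1] [692.6 193.  115.1]
   circ hull [640.8 135.7  50.4]
top flange 103 z 203.87988951241095 rect ((618.41357421875, 149.58096313476562), (108.6803970336914, 56.61717987060547), 60.904747009277344) minmax [598.6  89.2 196.4] [669.6 183.3 208. ]
   circ hull [645.  134.9  53.4]
top rim start 236 [641.2 134.5  48.8] minmax [591.   83.7 109.1] [691.7 185.2 116. ]
scene rim start 170 [641.  135.8  48.8] minmax [590.   82.8 109.2] [692.9 186.5 115.7]
```

View pics/over.png

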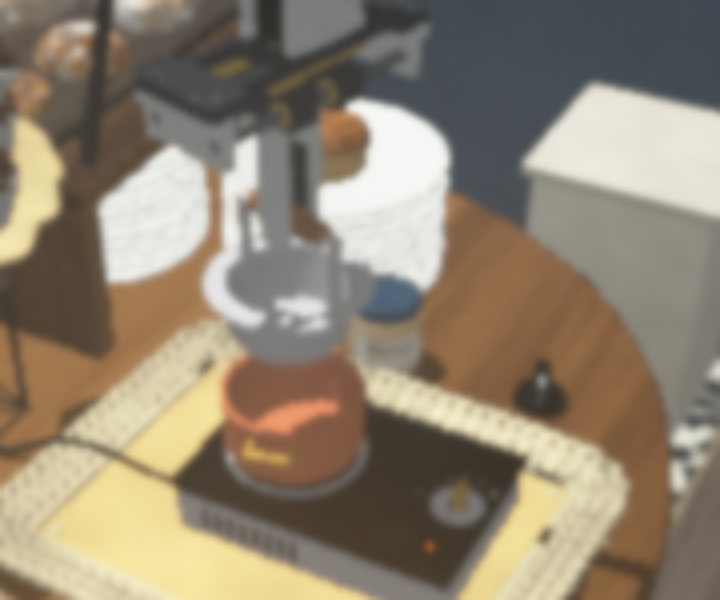

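The view shows the insert hanging level above the pot at (290,290), concentric with it to within about 1.5 mm. Lowering: fast at first, then slow.

Emit:
servo_tool(motion=[[[0,-0.001,-0.03,0,0,0,1],[0,-0.001,-0.06,0,0,0,1],[0,-0.001,-0.09,0,0,0,1],[0,-0.001,-0.11,0,0,0,1],[0,-0.001,-0.125,0,0,0,1],[0,-0.001,-0.135,0,0,0,1],[0,-0.001,-0.143,0,0,0,1],[0,-0.001,-0.15,0,0,0,1],[0,-0.001,-0.156,0,0,0,1],[0,-0.001,-0.16,0,0,0,1]]])

```text
clock: 6.1
eef_pos: [640.9, 134.6, 151.8]
eef_rot: [3.142, 0.0, 2.881]
wrist_force: [0.3, 0.1, -1.8]
finger_gap: 13.8
finger_force: 30.0
```

Emit:
servo_tool(motion=[[[0,0,-0.004,0,0,0,1],[0,0,-0.007,0,0,0,1],[0,0,-0.01,0,0,0,1],[0,0,-0.012,0,0,0,1],[0,0,-0.014,0,0,0,1],[0,0,-0.014,0,0,0,1]]])

```text
clock: 6.7
eef_pos: [640.9, 134.7, 144.8]
eef_rot: [-3.142, -0.0, 2.881]
wrist_force: [-0.2, -1.1, -2.3]
finger_gap: 13.7
finger_force: 30.0
```

Emit:
servo_tool(motion=[[[0,0,-0.001,0,0,0,1],[0,0,-0.002,0,0,0,1],[0,0,-0.003,0,0,0,1],[0,0,-0.003,0,0,0,1]]])

```text
clock: 7.1
eef_pos: [641.0, 134.7, 143.7]
eef_rot: [3.141, 0.0, 2.881]
wrist_force: [-0.3, 0.4, 0.1]
finger_gap: 13.6
finger_force: 30.0
```

Emit:
servo_tool(motion=[[[0,0,-0.001,0,0,0,1],[0,0,-0.001,0,0,0,1]]])

```text
clock: 7.3
eef_pos: [641.1, 134.8, 143.5]
eef_rot: [3.141, 0.001, 2.882]
wrist_force: [-0.6, 0.6, 4.8]
finger_gap: 13.6
finger_force: 30.0
```

It is seated: the pot now carries a net 5 N. Opening and retreating.

Emit:
servo_tool(motion=[[[0,0,0,0,0,0,0.8],[0,0,0,0,0,0,0.6],[0,0,0,0,0,0,0.6],[0,0,0.03,0,0,0,0.6],[0,0,0.09,0,0,0,0.6],[0,0,0.17,0,0,0,0.6]]])

```text
clock: 7.9
eef_pos: [640.3, 134.5, 228.6]
eef_rot: [-3.141, -0.002, 2.881]
wrist_force: [0.3, -0.2, 1.2]
finger_gap: 37.5
finger_force: 0.0
```

```bash
python3 - <<'E'
from h import *
np.set_printoptions(suppress=True,precision=2)
c=cam('scene'); Q=cloud(c); print(manip.read_state()['eef_pos'])
m=np.all((Q>[570,60,105])&(Q<[710,210,122]),axis=2); q=Q[m]
r=np.hypot(*(q[:,:2]-[641,135]).T); f=q[(r>42)&(r<55)&(q[:,2]>111)]
A=np.c_[f[:,:2]-[641,135],np.ones(len(f))]; print('flange plane',np.linalg.lstsq(A,f[:,2],rcond=None)[0],f[:,2].std(),len(f),cv2.minAreaRect(np.float32(f[:,:2])))
# knob bar + white line, both start views
for n in('scene','top'):
    c=dict(np.load(n+'0.npz')) if n=='top' else c; Q=cloud(c)
    m=np.all((Q>[495,-95,18])&(Q<[570,-25,40]),axis=2); q=Q[m]; 
    cc,wh,an=cv2.minAreaRect(np.float32(q[:,:2])); print(n,'bar',q.mean(0),cc,wh,an)
    u,v=(376,187) if n=='scene' else (417,234)
    g=c['frame'][v-12:v+12,u-12:u+12].min(2); mm=g>120; vv,uu=np.nonzero(mm)
    w=at_plane(c,np.c_[uu+u-12,vv+v-12],28.5)
    w=w[np.hypot(*(w[:,:2]-q.mean(0)[:2]).T)<26]; print('   white',len(w),w.mean(0) if len(w) else '', w.min(0),w.max(0))
    M=np.all((Q>[495,-95,4])&(Q<[570,-25,16]),axis=2); print('   skirt',cv2.minEnclosingCircle(np.float32(Q[M][:,:2])))
cv2.imwrite('pics/knob.png',np.hstack([cv2.resize(c['frame'][214:254,397:437],None,fx=9,fy=9),cv2.resize(cam('scene')['frame'][165:205,356:396],None,fx=9,fy=9)])[:,:,::-1])
E
```

```text
[642.23 134.79 237.5 ]
flange plane [ -0.    -0.   115.91] 1.317780975033206 298 ((639.9047241210938, 137.93301391601562), (107.77577209472656, 103.59432220458984), 17.733274459838867)
scene bar [530.59 -61.24  26.92] (530.4658813476562, -61.954856872558594) (12.623611450195312, 39.49374008178711) 21.857074737548828
   white 2 [528.68 -57.24  28.5 ] [527.72 -59.56  28.5 ] [529.64 -54.92  28.5 ]
   skirt ((536.5276489257812, -56.76355743408203), 28.5239315032959)
top bar [531.25 -62.05  28.08] (536.2229614257812, -61.693294525146484) (20.96695327758789, 40.82708740234375) 21.688081741333008
   white 10 [528.16 -53.73  28.5 ] [525.54 -58.74  28.5 ] [530.35 -48.7   28.5 ]
   skirt ((536.5916748046875, -55.972496032714844), 44.314083099365234)
```

View pics/knob.png

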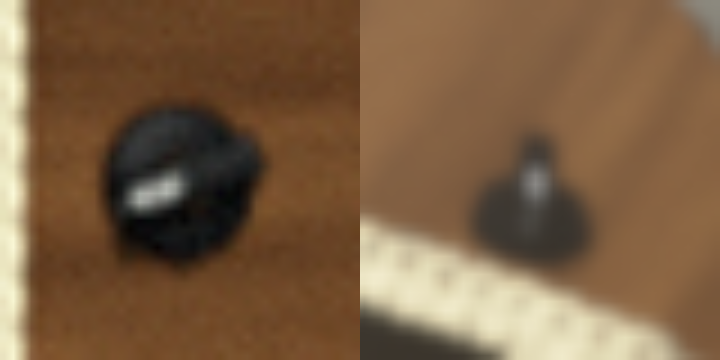

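The insert's flange is flat (plane slopes 0, top at 115.9 mm). The knob picture shows the bar with its white pointer end to the left at (155,190), which is world +y. The pointer direction is about 111.8° and the bar centre is (530.5, -62). Moving above the knob.

Emit:
servo_tool(motion=[[[0,0,0,0,0,0,0.6],[-0.02,-0.03,0,0,0,-0.04,0.55],[-0.05,-0.08,0,0,0,-0.08,0.5],[-0.08,-0.15,0,0,0,-0.12,0.5],[-0.12,-0.22,-0.02,0,0,-0.16,0.5],[-0.16,-0.28,-0.06,0,0,-0.2,0.5],[-0.19,-0.34,-0.12,0,0,-0.24,0.5],[-0.21,-0.38,-0.18,0,0,-0.28,0.5],[-0.222,-0.393,-0.24,0,0,-0.296,0.5],[-0.222,-0.393,-0.28,0,0,-0.296,0.5]]])

```text
clock: 9.0
eef_pos: [527.9, -62.7, 85.3]
eef_rot: [-3.138, -0.002, 1.948]
wrist_force: [-0.6, -0.5, 0.1]
finger_gap: 47.1
finger_force: 0.0
```

Emit:
servo_tool(motion=[[[0,0,0,0,0,0,0.5],[0,0,0,0,0,0,0.5]]])

```text
clock: 9.2
eef_pos: [529.8, -61.8, 88.1]
eef_rot: [-3.141, -0.0, 1.952]
wrist_force: [-0.3, 1.1, 0.5]
finger_gap: 46.9
finger_force: 0.0
```

Emit:
servo_tool(motion=[[[0.001,0,-0.04,0,0,0,0.5],[0.001,0,-0.08,0,0,0,0.5],[0.001,0,-0.115,0,0,0,0.5],[0.001,0,-0.14,0,0,0,0.5],[0.001,0,-0.15,0,0,0,0.5],[0.001,0,-0.152,0,0,0,0.5],[0.001,0,-0.152,0,0,0,0.5]]])

```text
clock: 9.9
eef_pos: [530.8, -61.9, 12.7]
eef_rot: [3.141, 0.001, 1.952]
wrist_force: [0.3, -0.3, 0.3]
finger_gap: 47.0
finger_force: 0.0
```

Emit:
servo_tool(motion=[[[0,0,-0.003,0,0,0,0.6],[0,0,-0.003,0,0,0,0.75],[0,0,-0.003,0,0,0,0.9],[0,0,-0.003,0,0,0,1],[0,0,-0.003,0,0,0,1],[0,0,-0.003,0,0,0,1],[0,0,-0.003,0,0,0,1],[0,0,-0.003,0,0,0,1],[0,0,-0.003,0,0,0,1]]], newtons=45)

```text
clock: 10.8
eef_pos: [530.5, -61.9, 10.6]
eef_rot: [3.141, 0.0, 1.951]
wrist_force: [-1.3, 0.5, 3.3]
finger_gap: 12.5
finger_force: 45.0
```

Emit:
servo_tool(motion=[[[0,0,0.02,0,0,0,1],[0,0,0.06,0,0,0,1],[0,0,0.11,0,0,-0.03,1],[0,0.02,0.16,0,0,-0.07,1],[0,0.05,0.2,0,0,-0.11,1],[-0.01,0.09,0.22,0,0,-0.15,1],[-0.01,0.14,0.22,0,0,-0.19,1],[-0.02,0.19,0.22,0,0,-0.23,1],[-0.02,0.24,0.22,0,0,-0.27,1],[-0.02,0.28,0.22,0,0,-0.31,1]]])

```text
clock: 11.8
eef_pos: [520.1, 79.4, 121.0]
eef_rot: [3.142, -0.0, 0.973]
wrist_force: [-0.1, -0.1, -1.6]
finger_gap: 12.4
finger_force: 45.0
```

Emit:
servo_tool(motion=[[[0,0.03,0,0,0,-0.04,1],[0,0.06,0,0,0,-0.08,1],[-0.01,0.08,0,0,0,-0.12,1],[-0.01,0.095,0,0,0,-0.16,1],[-0.01,0.1,0,0,0,-0.2,1],[-0.01,0.1,0,0,0,-0.24,1],[-0.01,0.1,0,0,0,-0.28,1],[-0.01,0.1,0,0,0,-0.305,1],[-0.01,0.1,0,0,0,-0.306,1],[-0.01,0.1,0,0,0,-0.306,1]]])

```text
clock: 12.8
eef_pos: [515.3, 128.1, 120.7]
eef_rot: [-3.142, -0.0, 0.019]
wrist_force: [-0.5, -0.2, -1.0]
finger_gap: 12.5
finger_force: 45.0
```

```bash
python3 - <<'E'
from h import *
np.set_printoptions(suppress=True,precision=1)
st=manip.read_state(); print(st['eef_pos'],st['eef_rot'],st['wrist_force'],st['finger_gap'])
c=cam('scene'); d=cam('top'); np.savez('s1.npz',**c); np.savez('t1.npz',**d)
cv2.imwrite('pics/stem.png',np.hstack([cv2.resize(c['frame'][150:250,300:400],None,fx=4,fy=4,interpolation=2),cv2.resize(d['frame'][190:290,290:390],None,fx=4,fy=4,interpolation=2)])[:,:,::-1])
T0=dict(np.load('top0.npz')); S0=dict(np.load('scene0.npz'))
# brass stem in start views: colour mask
for n,f,(u,v) in(('top',T0,(340,241)),('scene',S0,(355,214))):
    h=cv2.cvtColor(f['frame'],cv2.COLOR_RGB2HSV)[v-10:v+10,u-10:u+10]; vv,uu=np.nonzero((h[...,1]>90)&(h[...,2]>90)); Q=cloud(f)
    pts=np.c_[uu+u-10,vv+v-10]; print(n,len(pts),pts.mean(0),'z74',at_plane(f,pts,74).mean(0),'top rows',[ (int(a),int(b),Q[b,a].round(1).tolist()) for a,b in pts][:40])
    w=Q[np.all((Q>[480,90,55.5])&(Q<[560,165,62]),axis=2)]; 
    g=f['frame'].astype(int)[v-18:v+18,u-25:u+25]; m=((g.min(2)>165)).astype(np.uint8); k=max(cv2.findContours(m,0,1)[0],key=cv2.contourArea)[:,0]+[u-25,v-18]
    e=cv2.fitEllipse(k); print('dial',e,at_plane(f,[e[0]],57))
E
```

```text
[515.3 128.1 120.7] [-3.1 -0.   0. ] [-0.5 -0.2 -1. ] 12.499376412484862
top 16 [339.1 241.7] z74 [515.4 130.4  74. ] top rows [(338, 240, [520.1, 132.7, 53.0]), (339, 240, [520.0, 130.4, 56.0]), (340, 240, [520.0, 127.9, 52.7]), (338, 241, [517.1, 133.0, 73.7]), (339, 241, [517.0, 130.7, 73.6]), (340, 241, [516.9, 128.3, 75.0]), (341, 241, [516.7, 126.0, 78.4]), (337, 242, [514.8, 135.4, 72.1]), (338, 242, [514.6, 133.1, 77.4]), (339, 242, [514.7, 130.7, 74.0]), (340, 242, [514.6, 128.4, 73.3]), (341, 242, [514.4, 126.1, 77.9]), (338, 243, [512.4, 133.1, 73.3]), (339, 243, [512.3, 130.8, 74.8]), (340, 243, [512.2, 128.5, 74.7]), (339, 244, [509.9, 130.9, 76.0])]
dial ((339.0, 241.5), (14.687190055847168, 15.195332527160645), 0.0) [[516.4 130.5  57. ]]
scene 17 [354.6 211.7] z74 [513.9 132.3  74. ] top rows [(354, 209, [527.4, 104.4, 55.3]), (355, 209, [525.5, 101.8, 54.0]), (353, 210, [527.5, 110.8, 56.6]), (354, 210, [518.2, 126.8, 73.7]), (355, 210, [515.3, 126.9, 75.1]), (356, 210, [512.7, 126.2, 75.7]), (354, 211, [516.4, 130.6, 74.0]), (355, 211, [513.5, 130.7, 75.3]), (356, 211, [511.0, 129.9, 75.8]), (354, 212, [515.0, 133.7, 73.5]), (355, 212, [512.7, 132.2, 73.3]), (354, 213, [515.2, 132.4, 68.7]), (355, 213, [511.4, 134.9, 72.4]), (354, 214, [514.0, 135.0, 67.6]), (355, 214, [511.5, 134.0, 67.9]), (354, 215, [514.7, 132.5, 61.6]), (355, 215, [nan, nan, nan])]
dial ((369.2533264160156, 199.9338836669922), (8.309516906738281, 29.54805564880371), 104.9917221069336) [[504.8  50.4  57. ]]
```

View pics/stem.png

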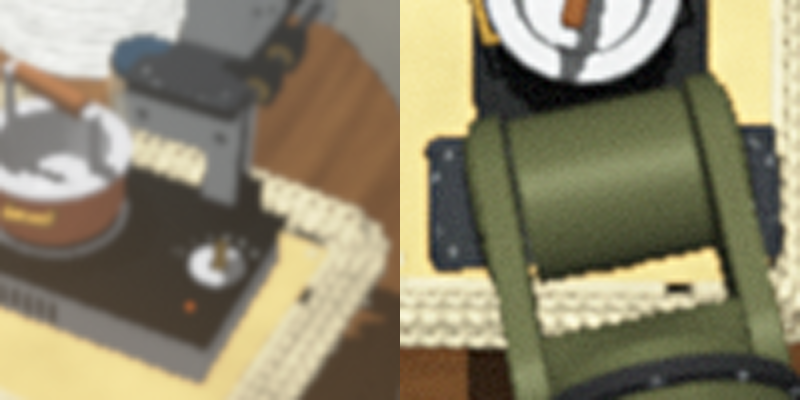

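The scene crop shows the fingers above the stem: the tips are at (230,205) and the stem on its white dial at (218,262). The black knob merges with the glass, so I'm finding it in the depth data.

```bash
python3 - <<'E'
from h import *
from scipy.optimize import least_squares
np.set_printoptions(suppress=True,precision=1)
c=dict(np.load('s1.npz')); Q=cloud(c)
for lo,hi in((103,108),(108,113),(113,118),(118,123),(123,140)):
    q=Q[np.all((Q>[470,80,lo])&(Q<[570,180,hi]),axis=2)]; print(lo,len(q),q.min(0) if len(q) else '',q.max(0) if len(q) else '')
q=Q[np.all((Q>[470,80,109])&(Q<[570,180,119.5]),axis=2)]
m=least_squares(lambda p:np.hypot(q[:,0]-p[0],q[:,1]-p[1])-22,[515,128],loss='soft_l1',f_scale=1); print('skirt fit',m.x, np.abs(m.fun).mean())
S=dict(np.load('scene0.npz')); P=cloud(S); 
for nm,R in(('s0',P),('s1',Q)):
    w=R[np.all((R>[505,118,60])&(R<[527,142,76]),axis=2)]
    k=least_squares(lambda p:np.hypot(w[:,0]-p[0],w[:,1]-p[1])-6,[516,130],loss='soft_l1',f_scale=1); print(nm,'stem fit',len(w),k.x,np.abs(k.fun).mean(),'mean',w.mean(0))
    v,u=np.mgrid[:400,:640]; g=c['frame'] if nm=='s1' else S['frame']
    mm=(g.min(2)>130)&np.all((R>[485,98,53])&(R<[548,162,60]),axis=2); h=cv2.convexHull(np.float32(at_plane(S,np.c_[u[mm],v[mm]],55)[:,:2])); print('dial',mm.sum(),cv2.minEnclosingCircle(h),cv2.fitEllipse(h))
E
```

```text
103 0  
108 16 [489.  127.4 109.8] [528.9 150.5 113. ]
113 26 [489.  126.2 113.1] [530.1 150.1 117.8]
118 53 [491.  124.2 118.1] [528.5 149.8 123. ]
123 87 [490.8 112.7 123.3] [529.9 149.9 139.9]
skirt fit [511.2 126.8] 1.3527449814228574
s0 stem fit 21 [517.3 129.6] 1.325218044460205 mean [513.9 131.6  70.2]
dial 96 ((515.9138793945312, 129.65110778808594), 20.048437118530273) ((516.3385009765625, 129.51361083984375), (37.75127410888672, 40.13418197631836), 13.675007820129395)
s1 stem fit 20 [517.2 130.5] 1.3448269040235694 mean [513.7 132.3  69.8]
dial 60 ((516.9818115234375, 130.5674591064453), 19.45985984802246) ((519.7732543945312, 129.67269897460938), (29.819181442260742, 43.04759979248047), 13.438284873962402)
```

```bash
python3 - <<'E'
from h import *
np.set_printoptions(suppress=True,precision=1)
c=dict(np.load('s1.npz')); S=dict(np.load('scene0.npz')); Q=cloud(c)
m=np.all((Q>[480,95,108])&(Q<[550,165,122]),axis=2)
for v in range(400):
    u=np.nonzero(m[v])[0]
    if len(u): print(v,u.min(),u.max(),(u.min()+u.max())/2,len(u),'z',np.nanmedian(Q[v,u,2]))
# TCP axis projection & knob centre at z=115 ; stem axis
def proj(c,p):
    T=np.array(c['cam_to_world']); q=(np.array(p)-T[:3,3])@T[:3,:3]; s=q[:2]/q[2]; return s*(1+c['k1']*(s@s))*intr(c)+[c['cx'],c['cy']]
for z in(110,115,120): print('tcp axis',z,proj(c,[515.3,128.1,z]),proj(c,[512.3,128.1,z]))
for z in(54,65,74): print('stem axis',z,proj(S,[516.3,129.9,z]))
for nm,f in(('s0',S),('s1',c)):
  for v in range(208,220):
    r=f['frame'][v,340:372].astype(int); w=np.clip(r[:,0]-r[:,2]-25,0,None); print(nm,v,w[8:24], (w*np.arange(340,372))[8:24].sum()/max(1,w[8:24].sum()))
T=dict(np.load('top0.npz'))
g=T['frame'].max(2)[222:247,403:433]; print(g)
E
```

```text
198 350 350 350.0 1 z 119.09621193727548
199 350 352 351.0 3 z 119.82073265065912
200 349 365 357.0 8 z 119.49664708069128
201 349 365 357.0 13 z 119.99703076838625
202 350 365 357.5 16 z 120.096033735383
203 350 365 357.5 16 z 118.47626887746526
204 351 364 357.5 14 z 116.56132171609914
205 352 363 357.5 12 z 113.33448999617292
206 354 361 357.5 8 z 111.18200164624642
tcp axis 110 [355.6 200.6] [356.7 200.9]
tcp axis 115 [355.7 199.1] [356.8 199.5]
tcp axis 120 [355.9 197.7] [356.9 198. ]
stem axis 54 [353.7 216.2]
stem axis 65 [354.  213.3]
stem axis 74 [354.2 210.9]
s0 208 [0 0 0 0 0 0 0 0 0 0 0 0 0 0 0 0] 0.0
s0 209 [ 0  0  0  0  0  2 21 22  6  0  0  0  0  0  0  0] 354.62745098039215
s0 210 [ 0  0  0  0  0 20 54 59 36  7  0  0  0  0  0  0] 354.75
s0 211 [ 0  0  0  0  0 26 66 73 48  9  0  0  0  0  0  0] 354.76576576576576
s0 212 [ 0  0  0  0  0 14 53 57 26  0  0  0  0  0  0  0] 354.6333333333333
s0 213 [ 0  0  0  0  0  3 34 34  5  0  0  0  0  0  0  0] 354.5394736842105
s0 214 [ 0  0  0  0  0  1 26 24  0  0  0  0  0  0  0  0] 354.45098039215685
s0 215 [ 0  0  0  0  0  6 27 23  0  0
[... 3415 characters left out ...]
 19  20  21  16  25  33
   41  66  95 103 100 100  93  95  98  99 103 104]
 [103  98  98  95  96  99  91  59  50  56  49  35  28  25  23  27  49  66
   79  94  94  99  96  98  95 103 100  99 101 103]
 [ 99  97  91 100  96  97  96  79  79  86  81  77  70  49  52  66  74  98
  100 101 108  98 101 102 101 103 101  99 104  99]
 [ 98 100  93  96 105 100 100  97  99  99  98 101  96  85  80  97 104 104
  104 104 104 102 109 106 109 103 105 104 103 111]
 [109 101 105 103 103 105 103 107 104 102 104 108 112 106 105 108 111 109
  108 108 107 108 106 110 109 112 111 106 110 112]
 [110 109 111 104 105 109 112 105 114 110 111 111 113 110 115 115 113 114
  112 109 110 112 114 111 113 112 117 109 105 112]]
```

The depth data puts the knob slightly to -x of the TCP. I'm moving just above the stem and comparing the two directly at close range.

Emit:
servo_tool(motion=[[[0.003,0.002,-0.01,0,0,0,1],[0.006,0.004,-0.03,0,0,0,1],[0.006,0.004,-0.045,0,0,0,1],[0.006,0.004,-0.056,0,0,0,1],[0.006,0.004,-0.062,0,0,0,1],[0.006,0.004,-0.062,0,0,0,1],[0.006,0.004,-0.062,0,0,0,1]]])

```text
clock: 13.6
eef_pos: [518.5, 130.1, 89.6]
eef_rot: [-3.142, -0.0, 0.016]
wrist_force: [0.1, 1.1, -1.5]
finger_gap: 12.5
finger_force: 45.0
```

```bash
python3 - <<'E'
from h import *
np.set_printoptions(suppress=True,precision=1)
st=manip.read_state(); print(st['eef_pos'],st['eef_rot'],st['wrist_force'],st['finger_gap'])
c=cam('scene'); Q=cloud(c); np.savez('s2.npz',**c)
m=np.all((Q>[480,95,76])&(Q<[550,170,90]),axis=2)
for v in range(400):
    u=np.nonzero(m[v])[0]
    if len(u): print(v,u.min(),u.max(),(u.min()+u.max())/2,len(u),'z',np.nanmedian(Q[v,u,2]))
q=Q[m]; print(q.min(0),q.max(0))
cv2.imwrite('pics/near.png',cv2.resize(c['frame'][165:235,315:395],None,fx=9,fy=8,interpolation=2)[:,:,::-1])
E
```

```text
[518.5 130.1  89.6] [-3.1 -0.   0. ] [ 0.1  1.1 -1.5] 12.49347090274277
207 348 348 348.0 1 z 87.66271869044567
208 348 350 349.0 2 z 88.63649955409863
209 347 357 352.0 7 z 88.67940812682036
210 347 363 355.0 12 z 88.56900636739442
211 348 362 355.0 14 z 87.95871730133757
212 348 362 355.0 15 z 87.92500495434672
213 349 361 355.0 13 z 85.17880554369253
214 351 360 355.5 10 z 82.44317733650172
215 353 358 355.5 6 z 80.52177183545513
[493.  122.6  78. ] [533.  152.7  90. ]
```

View pics/near.png

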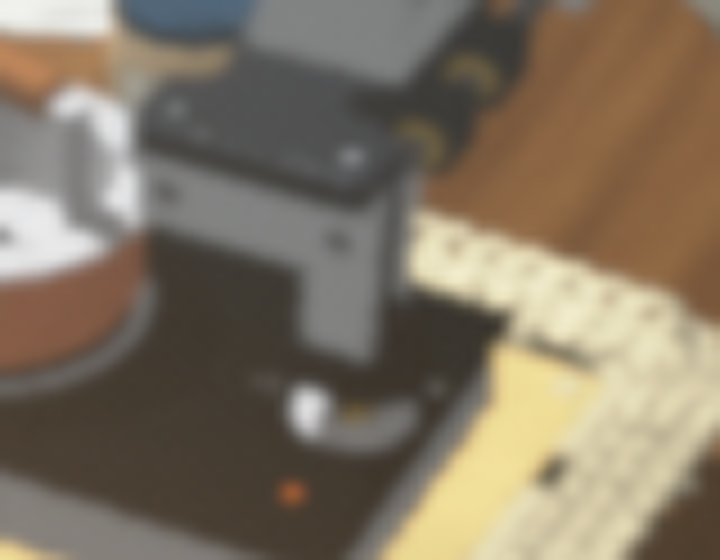

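The picture shows the knob just over the stem, with the brass visible at (357,410) under the skirt. Comparing silhouettes, the knob needs about 1.5 to 2 mm more in +x. I'll shift it and touch down gently.

Emit:
servo_tool(motion=[[[0.003,0,-0.003,0,0,0,1],[0.003,0,-0.006,0,0,0,1],[0.003,0,-0.008,0,0,0,1],[0.003,0,-0.01,0,0,0,1],[0.003,0,-0.011,0,0,0,1],[0.003,0,-0.011,0,0,0,1]]])

```text
clock: 14.25
eef_pos: [520.0, 129.9, 83.8]
eef_rot: [3.141, -0.0, 0.016]
wrist_force: [1.5, -2.8, -2.7]
finger_gap: 12.7
finger_force: 45.0
```

Emit:
servo_tool(motion=[[[0,0,-0.002,0,0,0,1],[0,0,-0.004,0,0,0,1],[0,0,-0.004,0,0,0,1]]])

```text
clock: 14.55
eef_pos: [520.0, 129.8, 81.9]
eef_rot: [3.141, -0.0, 0.016]
wrist_force: [0.7, -4.8, 0.3]
finger_gap: 12.6
finger_force: 45.0
```

It is entering, with a side force in -y. I'll ease it in -y.

Emit:
servo_tool(motion=[[[0,-0.001,0,0,0,0,1],[0,-0.001,0,0,0,0,1]]])

```text
clock: 14.75
eef_pos: [520.0, 129.6, 82.0]
eef_rot: [-3.141, -0.0, 0.016]
wrist_force: [2.2, -2.8, 0.0]
finger_gap: 12.7
finger_force: 45.0
```

Emit:
servo_tool(motion=[[[0.0005,-0.001,-0.002,0,0,0,1],[0.001,-0.0015,-0.004,0,0,0,1],[0.001,-0.0015,-0.006,0,0,0,1],[0.001,-0.0015,-0.006,0,0,0,1]]])

```text
clock: 15.15
eef_pos: [520.2, 129.0, 78.7]
eef_rot: [-3.141, 0.001, 0.016]
wrist_force: [0.1, -0.7, -0.9]
finger_gap: 12.9
finger_force: 45.0
```

Now it slides freely. Continuing down.

Emit:
servo_tool(motion=[[[0,0,-0.003,0,0,0,1],[0,0,-0.006,0,0,0,1],[0,0,-0.009,0,0,0,1],[0,0,-0.011,0,0,0,1],[0,0,-0.011,0,0,0,1]]])

```text
clock: 15.65
eef_pos: [520.3, 128.9, 73.3]
eef_rot: [3.142, 0.0, 0.016]
wrist_force: [0.9, 0.3, -1.4]
finger_gap: 12.9
finger_force: 45.0
```

Emit:
servo_tool(motion=[[[0,0,-0.002,0,0,0,1],[0,0,-0.004,0,0,0,1],[0,0,-0.005,0,0,0,1],[0,0,-0.005,0,0,0,1]]])

```text
clock: 16.05
eef_pos: [520.5, 128.9, 71.1]
eef_rot: [3.142, -0.0, 0.016]
wrist_force: [-1.1, 0.4, 1.7]
finger_gap: 12.6
finger_force: 45.0
```

Emit:
servo_tool(motion=[[[0,0,-0.001,0,0,0,1],[0,0,-0.003,0,0,0,1],[0,0,-0.004,0,0,0,1],[0,0,-0.004,0,0,0,1]]])

```text
clock: 16.45
eef_pos: [520.5, 128.9, 69.0]
eef_rot: [-3.142, -0.0, 0.016]
wrist_force: [-1.8, 0.5, 4.5]
finger_gap: 12.2
finger_force: 45.0
```

Emit:
servo_tool(motion=[[[0,0,-0.001,0,0,0,1],[0,0,-0.003,0,0,0,1],[0,0,-0.004,0,0,0,1],[0,0,-0.004,0,0,0,1]]])

```text
clock: 16.85
eef_pos: [520.5, 128.9, 67.1]
eef_rot: [-3.142, -0.0, 0.016]
wrist_force: [-1.2, -1.0, 5.9]
finger_gap: 12.6
finger_force: 45.0
```

Emit:
servo_tool(motion=[[[0,0,-0.001,0,0,0,1],[0,0,-0.001,0,0,0,1],[0,0,-0.001,0,0,0,1]]])

```text
clock: 17.15
eef_pos: [520.5, 128.9, 66.6]
eef_rot: [-3.142, -0.0, 0.016]
wrist_force: [-1.6, -1.3, 6.6]
finger_gap: 12.6
finger_force: 45.0
```

Emit:
servo_tool(motion=[[[0,0,-0.0006,0,0,0,1],[0,0,-0.0006,0,0,0,1],[0,0,-0.0006,0,0,0,1]]])

```text
clock: 17.45
eef_pos: [520.5, 128.9, 66.4]
eef_rot: [-3.142, -0.0, 0.016]
wrist_force: [-2.5, -0.4, 7.4]
finger_gap: 13.0
finger_force: 45.0
```

```bash
python3 - <<'E'
from h import *
np.set_printoptions(suppress=True,precision=2)
c=cam('scene'); st=manip.read_state(); print(st['eef_pos'],st['wrist_force'],st['moment'],st['finger_gap'],st['finger_force'])
Q=cloud(c); q=Q[np.all((Q>[570,60,111])&(Q<[710,210,122]),axis=2)]; r=np.hypot(*(q[:,:2]-[641,135]).T); f=q[(r>42)&(r<56)]
print('flange',np.linalg.lstsq(np.c_[f[:,:2]-[641,135],np.ones(len(f))],f[:,2],rcond=None)[0])
cv2.imwrite('pics/end.png',cv2.resize(c['frame'][130:240,270:400],None,fx=5,fy=5,interpolation=2)[:,:,::-1])
E
```

```text
[520.52 128.89  66.45] [-2.4  -0.43  6.87] [-0.13  0.54  0.03] 12.55424881244368 44.954505264759064
flange [ -0.     0.   115.73]
```

View pics/end.png

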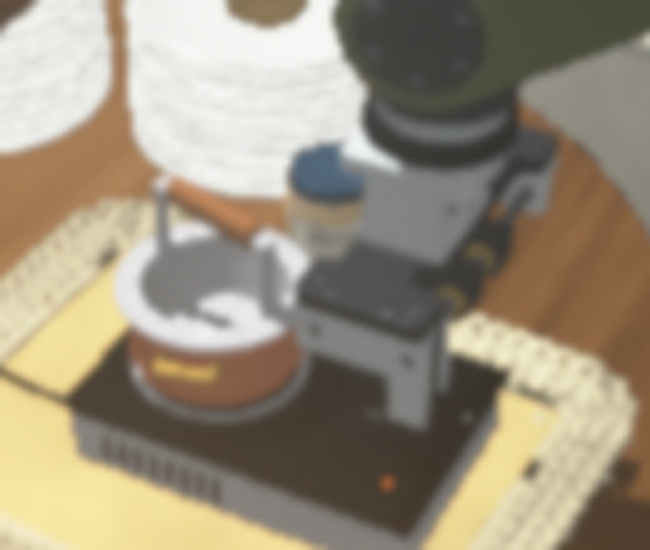

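The picture shows the insert flat in the pot at (215,290) and the knob down over the dial under the fingers at (410,410). The spring load is about 8 N, near the end of its travel. Handing in.

```bash
python3 -c "
from cell import manip
print(manip.sign_off())"
```

```text
the job is handed in; nothing more can be done
None
```

Handed in at about 17.5 s of the 61 s: the insert's flange lies level on the pot's rim, and the knob is home on the stem, still gripped and pressed against the spring at about 8 N, close to the end of its travel.

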